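# Set the test coil at its marked distance from the radio

### The arm

A 7-joint arm with a two-finger parallel gripper is mounted at the origin on the work surface. World frame = base frame: x ahead of the robot, y to its left, z up, the work surface at z = 0. Lengths are in m, angles in rad, forces in N, time in s.
With the tool pointing down it reaches from about 0.425 to 0.875 m from the base axis. Payload 4.7 kg.
Tool frame: the origin (TCP) lies at the very end of the fingers, on their centre line; the grasp point (between the pads) lies 19 mm behind it; z points along the fingers, y is the line along which they close (so a half turn about z gives the same grasp; the last joint's range is limited). The gripper opens to 87 mm and grips with 3 to 60 N. Pads are 19 mm wide; open, the fingers measure 117 mm over their backs; the gripper's body (75 mm by 190 mm) begins 51 mm behind the grasp point.
Start: joints at [-1.202, 0.321, -0.07, 1.45, 0.023, 1.371, -0.057], TCP at [0.226, 0.61, 0.191] pointing down, gripper open.
Joint ranges: [-2.86, 2.86], [-0.3, 2.09], [-1.38, 1.24], [0.06, 2.45], [-1.56, 4.7], [0.09, 2.05], [-2.69, 2.69]. Speed limits (rad/s): [2.57, 2.57, 3.14, 3.14, 3.14, 3.14, 3.14].

### API

Orientations are given as a rotation vector (axis times angle).
In Python, from bench import ctrl, get_image, job gives the robot as it stands.
- The arm moves only by the shell command python3 -m crank 'ROWS' [FORCE]. ROWS is JSON, a list that holds one entry, the list of rows, each a list of 5 numbers: the shift along the tool's x, y, z in mm, then the turn about the tool's z in rad, then the closure, from -1 (fully open) to 1 (shut), so that 0 is half open. A call has 1 to 10 rows; each row shifts and turns the commanded pose from where the row before left it, along the tool's axes as they then stand; what a row does not reach is not made up. A row lasts 1/12 s, in which the tool goes at most 41.7 mm and 7.16 degrees, less where a joint would pass 70% of its speed; a pose out of reach is approached as far as the arm can. A call with a gripper value outside its range is refused whole. The fingers move at their own pace and stop on an object; FORCE is the grip in N (left out, the last holds). Time passes only in rows, so rows that do not move let the fingers close. It gives the time, the measured TCP pose, the force, the opening and the grip force at its end, in the units of the state.
- ctrl.get_state(): the state, without advancing time (a new reading comes with each control period).
- get_image(name): name is "scene" or "top"; returns a dict with "pixels" (384x512x3 uint8, red, green, blue), "fx", "fy", "cx", "cy" (pixels), "k1" (the pictures are not rectified: a ray, as slopes to the right and down, at radius r is drawn at 1 + k1 r^2 times it, then the intrinsics apply), "T" (4x4, takes a point from camera to world coordinates). Camera axes: x right, y down, z forward; pixel columns grow to the right and rows downward; lengths in m; the calibration is good to about 2 mm. A picture is of the moment at which its call begins. There is no depth.
- job.close_job(): hands the job in; it is judged then, once.
The state is a dict: "time": time; "joint_positions": joint angles; "qd": joint speeds; "joint_torque": joint torques, N m; "position": TCP position; "tool_rot": TCP orientation; "ft_force": force on the tool from outside, world axes, zero at the start; "torque": the same for the moment, N m; "grip_width": opening from 0.0 (shut) to 1.0 (fully open); "grip_force": force on a finger pad.
Only numpy, scipy, OpenCV 4.12 (cv2) and the standard library are available. Lean on these libraries where they do the work, as an engineer would, in place of code of your own. Each camera call takes 0.05 s, during which the arm holds its last target. There are 200 camera calls.

### The job

Slide the wide, low test coil straight up off its storage post and stand it over the pin at the end of the test jig's telescoping arm, right down on its seat, and let go of it. Then pinch the arm's handle block so that its lock button is squeezed in, draw the arm out towards the radio until its pointer lines up with the marker clip on the scale, and finish there still holding: keep the button squeezed and the arm on the mark, as a spring pulls it back. Leave the solder reel, radio, screwdriver and meter where they are.

Things in the scene. Friction and masses are not known exactly. Their poses are not given: they have to be found in the camera images.
- coil: Test coil: bobbin wound with copper wire, black flanges; loose, about 120 g. Outer diameter 52 mm at the flanges (top and bottom 4 mm), 48 mm at the winding, 36 mm high, through bore 18 mm. Origin: centre of its underside, z along the bore, up. It stands on one of the rack's two posts (either one).
- reel: Solder reel, leave alone: slim and taller than the coil, 36 mm diameter, 54 mm high, loose, on the rack's other post. Origin: centre of its underside.
- rack: Fixed plywood storage rack 210 x 70 mm, 14 mm thick, long along its x. Origin: centre of its underside. Two upright posts 10 mm in diameter at x = -65 and +65 mm; each has a seat disc 30 mm across whose top is 34 mm above the bench, and the post ends 84 mm above the bench.
- jig: Fixed test jig. Origin on the bench below the mouth of the sleeve; its x is the direction in which the arm extends (towards the radio), y across, z up. Base plate from x = -190 to +300 mm, y = -85 to +50 mm, 10 mm thick. Square sleeve 34 mm wide from x = -180 to 0, top 67 mm above the bench. White scale with a tick every 10 mm along the -y side of the plate.
- handle (a point): Pinch point in the arm's handle block, 85 mm above the bench on the arm's centreline; axes like the jig's. Upright block: 36 mm long (x), 26 mm wide (y), top 108 mm above the bench. The lock button is in its -y face at this height: pinch along y from above, one finger on the button, one on the plain +y face. Nothing stands within 35 mm of either face. The pin is 70 mm away in +x.
- button_face (a point): Centre of the outer face of the lock button, 22 mm (x) by 24 mm (z). Out, it stands 8 mm proud of the block's -y face (21 mm from the centreline); squeezed fully in 3 mm proud, so the pinch is then 29 mm wide and centred 1.5 mm to -y of handle.
- lock_button (a joint): Lock button travel, m: 0 = out (arm locked when home), 0.005 = fully in. Spring: about 2 N to start, 6 N fully in. The arm is freed from 0.003 on.
- pin_seat (a point): Centre of the top of the seat disc (40 mm across, top 66 mm above the bench) at the end of the arm, on the axis of the upright pin, 10 mm in diameter, which rises 46 mm above this point with a tapered tip. The coil's underside rests here. Axes like the jig's. Moves with the arm.
- boom (a joint): Extension of the telescoping arm, m: 0 = home (locked at the start, with about 1 mm of play), 0.16 = end of travel. A spring pulls it back with 2 N at home to 4.5 N fully out. If the button comes out when the arm is out, the arm can no longer go fully home.
- pointer (a point): Tip of the arm's pointer over the scale, 17 mm above the bench; same x along the jig as handle; moves with the arm.
- marker: Small fixed steel marker clip, 12 mm along the scale, 18 mm tall, standing on the plate at the scale's outer edge (-y side) with a little tip towards the scale. Origin: at the tip's line, on the plate; axes like the jig's. The arm is on the mark when pointer and this have the same x along the jig. Reaching it takes 70 to 140 mm of extension.
- radio: Radio under test, leave alone: fixed, 240 mm wide, 80 mm deep, 180 mm high with its handle, across the end of the jig; its centre is 380 mm from the jig's origin in +x. Origin: centre of its underside.
- screwdriver: Screwdriver lying on the bench beyond the jig, loose, leave alone. Origin: a point on the tool.
- meter: Black test meter lying on the bench beyond the rack, 130 x 70 x 32 mm, loose, leave alone. Origin: centre of its underside.
Mind the look-alikes: they are no part of the job. What is shaped like the coil but brown or yellow is not meant.

How it is judged:
By the outcome, as a careful person would: the job done as asked, in the order asked, and still so for the second after the job is handed in, while the arm keeps its last pose, push and grip.
It also fails if it takes over 56 s, if anything falls off the work surface, if the arm or the gripper's body presses on something with over 40 N, if the wrist force passes 120 N, or if a joint passes its speed limit or range.

## Working session

There is one attempt and no reset: what is moved stays moved. The work goes in short steps, Python scripts to look and compute and a shell command to move; the robot and the scene stay as the last step left them, time stands still between calls to the robot, and variables do not carry over. Pictures are saved under pics/ and viewed, at most 10 in all, crops included, and the job is handed in when it is done.

```bash
mkdir -p pics; ls; cat > h.py <<'E'
from bench import ctrl,get_image,job
import numpy as np,cv2
from scipy.spatial.transform import Rotation as R
def save(n,f): 
    im=get_image(n); cv2.imwrite(f,im["pixels"][:,:,::-1].copy()); return im
def ray(im,u,v):
    x=np.array([(u-im["cx"])/im["fx"],(v-im["cy"])/im["fy"]]); s=x.copy()
    for _ in range(20): s=x/(1+im["k1"]*(s@s))
    T=np.array(im["T"]); return T[:3,3],T[:3,:3]@np.array([*s,1])
def at(im,u,v,z):
    o,d=ray(im,u,v); return o+d*(z-o[2])/d[2]
def proj(im,P):
    T=np.array(im["T"]); c=T[:3,:3].T@(np.array(P)-T[:3,3]); s=c[:2]/c[2]; s=s*(1+im["k1"]*(s@s))
    return s[0]*im["fx"]+im["cx"],s[1]*im["fy"]+im["cy"]
E
python3 - <<'E'
from h import *
np.set_printoptions(precision=4,suppress=True)
for n in("top","scene"):
    im=save(n,f"pics/{n}0.png"); print(n,im["fx"],im["cx"],im["cy"],im["k1"],np.array(im["T"]))
s=ctrl.get_state(); print(s)
E
```

```text
pics
top 436.4405900304885 249.13957069467264 196.10506748806134 -0.050315254978204584 [[ 0.0181 -0.9957  0.0911  0.4988]
 [-0.9997 -0.0194 -0.0137  0.0195]
 [ 0.0154 -0.0909 -0.9957  1.5141]
 [ 0.      0.      0.      1.    ]]
scene 446.7619158078708 257.3960959535405 188.520703557224 0.041523984276313264 [[ 0.5616  0.5173 -0.6458  1.4474]
 [ 0.8274 -0.3471  0.4415 -0.5453]
 [ 0.0043 -0.7822 -0.623   0.8565]
 [ 0.      0.      0.      1.    ]]
{'time': 0.1, 'joint_positions': array([-1.2019,  0.3218, -0.0701,  1.4515,  0.0226,  1.3708, -0.0569]), 'qd': array([ 0.0021, -0.0017,  0.0018, -0.0012, -0.0005,  0.0011, -0.0001]), 'joint_torque': array([ -0.0002, -49.2574,  -0.4057, -31.3398,  -0.0641,   0.0395,
         0.0001]), 'position': array([0.2257, 0.609 , 0.1898]), 'tool_rot': array([-0.5543, -3.0921,  0.0026]), 'ft_force': array([-0.1513, -0.0124, -0.0877]), 'torque': array([ 0.025 , -0.0389,  0.0053]), 'grip_force': 0.0, 'grip_width': 0.9976583147835952}
```

View pics/top0.png

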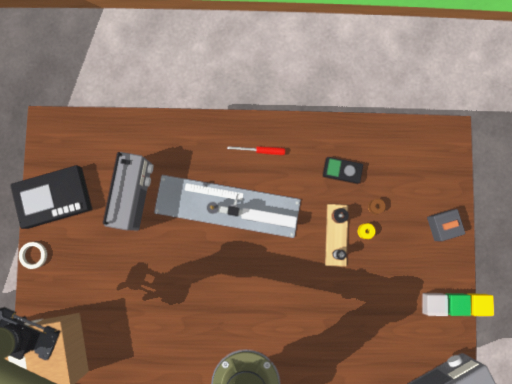

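View pics/scene0.png

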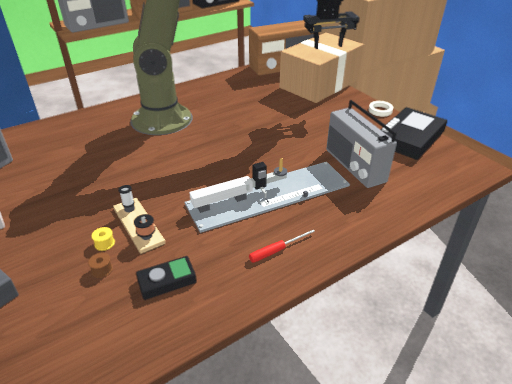

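The top view shows the coil at about (340,215), the reel at (340,254), and the jig from (160,195) to (298,218) with the handle at (233,210) and the pin at (213,208). The scene view agrees. I'll enlarge both.

```bash
python3 - <<'E'
import cv2
a=cv2.imread("pics/top0.png")[165:275,150:360]; cv2.imwrite("pics/topc.png",cv2.resize(a,(798,418),interpolation=cv2.INTER_CUBIC))
a=cv2.imread("pics/scene0.png")[140:260,100:360]; cv2.imwrite("pics/scc.png",cv2.resize(a,(780,360),interpolation=cv2.INTER_CUBIC))
E
```

```text
(no output)
```

View pics/topc.png

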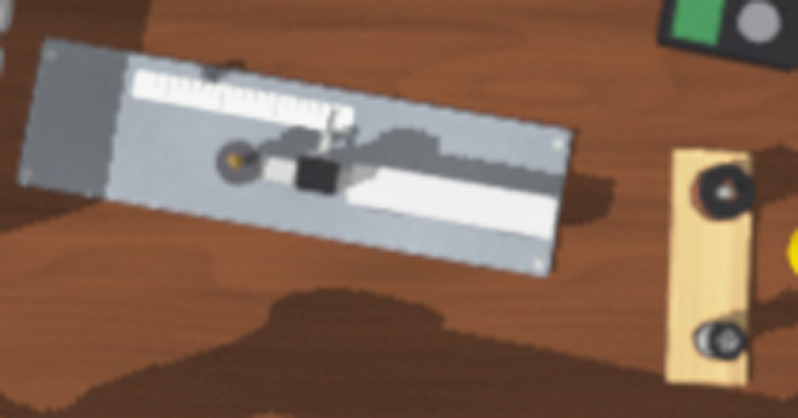

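View pics/scc.png

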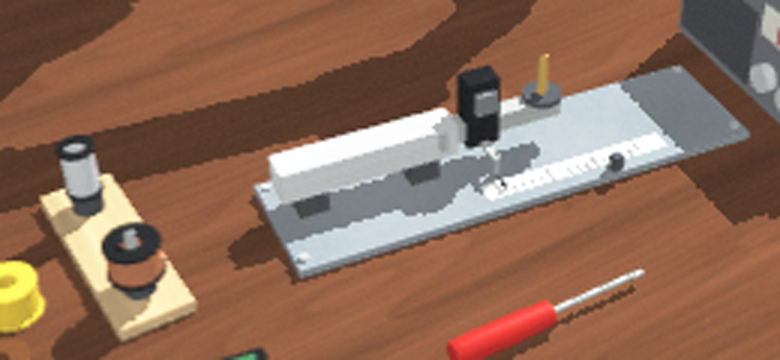

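The crops show the plate corners, the coil top at (723,191) in the top crop and (132,245) in the scene crop, and the pin tip at (235,159) and (545,56). The marker clip is the dark blob at (215,70) and (617,160), and the pointer is at (337,115) and (500,186). Next I'll fit the poses.

```bash
cat > fit.py <<'E'
from h import *
from scipy.optimize import least_squares
np.set_printoptions(precision=4,suppress=True)
top=get_image("top"); sc=get_image("scene")
t=lambda u,v:(top,150+u/3.8,165+v/3.8); s=lambda u,v:(sc,100+u/3,140+v/3)
def tri(*obs):
    f=lambda P:np.concatenate([np.subtract(proj(o[0],P),o[1:]) for o in obs])
    r=least_squares(f,[.5,.1,.05]); return r.x,r.fun
def pose(pairs,x0):
    def f(p):
        c,n=np.cos(p[2]),np.sin(p[2])
        return np.concatenate([np.subtract(proj(o[0],[p[0]+c*X-n*Y,p[1]+n*X+c*Y,Z]),o[1:]) for (X,Y,Z),o in pairs])
    r=least_squares(f,x0); return r.x,r.fun
jp,res=pose([((.3,-.085,.01),t(45,38)),((.3,.05,.01),t(20,186)),((-.19,-.085,.01),t(573,130)),((-.19,.05,.01),t(549,275)),
 ((-.19,-.085,.01),s(300,277)),((-.19,.05,.01),s(256,190)),((.3,-.085,.01),s(748,135)),((.3,.05,.01),s(680,68))],[.5,.1,1.5])
print("jig",jp,res)
J=R.from_euler('z',jp[2]).as_matrix()
loc=lambda P:J.T@(np.array(P)-[jp[0],jp[1],0])
for n,o in dict(pintip=(t(235,159),s(545,56)),seat=(t(239,161),s(541,97)),marker=(t(215,70),s(617,158)),coil=(t(723,191),s(132,245)),post=(t(727,190),s(130,238)),hand=(t(319,174),s(478,76)),ptr=(t(333,125),s(500,188)),reel=(t(727,340),s(76,146))).items():
    P,r=tri(*o); print(n,P,"jig",loc(P),"res",r)
print("marker z=.02", loc(at(*t(215,70),.025)),loc(at(*s(617,158),.02)))
print("coil z.07",at(*t(723,191),.07),at(*s(132,245),.07))
print("pin z.112",loc(at(*t(235,159),.112)),loc(at(*s(545,56),.112)), "seat",loc(at(*t(239,161),.066)),loc(at(*s(541,97),.066)))
rp,res=pose([((-.105,-.035,.014),t(747,384)),((-.105,.035,.014),t(667,381)),((.105,.035,.014),t(672,150)),((.105,-.035,.014),t(752,152))],[.5,-.2,0]); print("rack",rp,res)
c,n=np.cos(rp[2]),np.sin(rp[2]); print("coilpost",rp[0]+c*.065,rp[1]+n*.065)
E
python3 fit.py
```

```text
jig [0.5791 0.0202 1.4215] [-0.2193 -1.0543 -0.8653 -1.7225 -0.0237 -1.6683  0.1717 -1.3005 -0.8271
 -1.37   -1.8851 -1.4474  0.1447 -1.4526 -0.8713 -1.8507]
pintip [0.5921 0.1224 0.1066] jig [0.103  0.0023 0.1066] res [-0.7465 -0.533  -0.8327  0.0612]
seat [0.5927 0.121  0.0577] jig [0.1017 0.0016 0.0577] res [-0.3304 -0.2346 -0.3637  0.0262]
marker [0.6786 0.1495 0.0237] jig [ 0.1427 -0.0792  0.0237] res [-0.9998 -0.7591 -1.0734  0.0985]
coil [ 0.5737 -0.3054  0.0621] jig [-0.3228 -0.0431  0.0621] res [-0.3308 -0.1512 -0.2771 -0.0122]
post [ 0.5744 -0.3063  0.0713] jig [-0.3236 -0.0439  0.0713] res [-0.4815 -0.2194 -0.4032 -0.018 ]
hand [0.5807 0.0508 0.1043] jig [0.0305 0.0029 0.1043] res [-0.7426 -0.4951 -0.7968  0.0431]
ptr [0.6322 0.042  0.0032] jig [ 0.0294 -0.0493  0.0032] res [-0.9543 -0.6461 -0.9763  0.0571]
reel [ 0.4448 -0.3025  0.0853] jig [-0.3391  0.0848  0.0853] res [-0.7098 -0.3027 -0.6325 -0.0378]
marker z=.02 [ 0.1387 -0.077   0.025 ] [ 0.1483 -0.0763  0.02  ]
coil z.07 [ 0.5728 -0.3047  0.07  ] [ 0.5829 -0.3072  0.07  ]
pin z.112 [0.0999 0.0039 0.112 ] [ 0.1015 -0.0053  0.112 ] seat [0.0998 0.0026 0.066 ] [ 0.0972 -0.0086  0.066 ]
rack [ 0.5074 -0.3051 -0.0198] [-0.3677  0.0572  0.39    0.1546  0.4835 -0.2317 -0.5086  0.0187]
coilpost 0.5723706306300149 -0.30639429613945235
```

```bash
cat > fit2.py <<'E'
from h import *
from scipy.optimize import least_squares
np.set_printoptions(precision=4,suppress=True)
top=get_image("top"); sc=get_image("scene")
t=lambda u,v:(0,149.5+(u+.5)/3.8,164.5+(v+.5)/3.8); s=lambda u,v:(1,99.5+(u+.5)/3,139.5+(v+.5)/3)
cams=[top,sc]; T0=[np.array(c["T"]) for c in cams]
O=[]
for X,Y,a,b in[(.3,-.085,(45,38),(748,135)),(.3,.05,(20,186),(680,68)),(-.19,-.085,(573,130),(300,277)),(-.19,.05,(549,275),(256,190))]:
    O+=[('j',(X,Y,.01),t(*a)),('j',(X,Y,.01),s(*b))]
for k,X,Z,a,b in[('pin',0,.112,(235,159),(545,56)),('pin',0,.066,(239,161),(541,97)),('pin',-.07,.108,(319,174),(478,76))]:
    O+=[('p',(X,0,Z),t(*a)),('p',(X,0,Z),s(*b))]
for X,Y,a in[(-.105,-.035,(747,384)),(-.105,.035,(667,381)),(.105,.035,(672,150)),(.105,-.035,(752,152))]: O.append(('r',(X,Y,.014),t(*a)))
O+=[('c',(0,0,.07),t(723,191)),('c',(0,0,.07),s(132,245)),('m',(0,-.005,.025),t(215,70)),('m',(0,-.005,.025),s(617,158))]
# params: jig3, rack3, coil xy, pin jx, marker jx,jy, cam offs (t,rot)x2
def f(p):
    for c,T,o in zip(cams,T0,p[11:].reshape(2,6)):
        N=T.copy(); N[:3,3]+=o[:3]; N[:3,:3]=T[:3,:3]@R.from_rotvec(o[3:]).as_matrix(); c["T"]=N
    def m(q,X): 
        c,n=np.cos(q[2]),np.sin(q[2]); return [q[0]+c*X[0]-n*X[1],q[1]+n*X[0]+c*X[1],X[2]]
    e=[]
    for k,X,o in O:
        X=np.array(X)
        P=m(p[:3],X) if k=='j' else m(p[:3],X+[p[8],0,0]) if k=='p' else m(p[3:6],X) if k=='r' else [p[6],p[7],X[2]] if k=='c' else m(p[:3],X+[p[9],p[10],0])
        e+=list(np.subtract(proj(cams[o[0]],P),o[1:])/.5)
    w=np.tile([.002]*3+[.002]*3,2)
    return np.array(e+list(p[11:]/w))
r=least_squares(f,[.58,.02,1.42,.507,-.305,-.02,.573,-.306,.1,.142,-.08]+[0]*12,x_scale='jac')
p=r.x; print(p[:11],"\ncams",p[11:].reshape(2,6)); print(r.fun[:-12].reshape(-1,2)*.5)
c,n=np.cos(p[2]),np.sin(p[2]); W=lambda X,Y:np.array([p[0]+c*X-n*Y,p[1]+n*X+c*Y])
print("pin",W(p[8],0),"handle",W(p[8]-.07,0),"post from rack",p[3:5]+.065*np.array([np.cos(p[5]),np.sin(p[5])]),"coil",p[6:8],"ext",p[9]-p[8]+.07)
import ctrl if False else None
E
sed -i '$d' fit2.py; cat >> fit2.py <<'E'
st=ctrl.get_state(); print(R.from_rotvec(st["tool_rot"]).as_matrix())
np.savez("fit.npz",p=p,T=[c_["T"] for c_ in cams])
E
python3 fit2.py
```

```text
[ 0.5778  0.0214  1.4207  0.5104 -0.3035 -0.0195  0.5758 -0.3052  0.1004
  0.1425 -0.0745] 
cams [[ 0.0004  0.0002  0.0013  0.0008 -0.0003 -0.0003]
 [-0.0004 -0.0002  0.0012  0.0018 -0.0005  0.0006]]
[[ 0.1059  0.1309]
 [ 0.7944 -0.2872]
 [-0.583  -0.5746]
 [-0.1983 -0.657 ]
 [ 0.1599 -0.3473]
 [ 0.0052 -0.2612]
 [ 0.3162 -0.008 ]
 [-1.0219 -0.2958]
 [ 0.2654  0.0265]
 [-0.4524  0.3704]
 [ 0.1848  0.4408]
 [ 0.3218 -0.629 ]
 [-0.3873 -0.1821]
 [ 0.3702  0.7494]
 [-0.3735  0.0301]
 [ 0.3985  0.1247]
 [ 0.4902 -0.2031]
 [-0.5184  0.0485]
 [ 0.6051  0.0404]
 [ 0.4019 -0.2294]
 [-0.7101  0.3408]
 [-0.3306  0.989 ]]
pin [0.5928 0.1207] handle [0.5824 0.0515] post from rack [ 0.5754 -0.3047] coil [ 0.5758 -0.3052] ext 0.11213783205445658
[[-0.9377  0.3474 -0.0002]
 [ 0.3474  0.9377 -0.0005]
 [-0.     -0.0006 -1.    ]]
```

```bash
python3 -m crank '[[[0,0,-6,0.12,-1],[0,0,-6,0.12,-1],[0,0,-6,0.12,-1],[0,0,-6,0.12,-1],[0,0,-6,0.12,-1],[0,0,-6,0.12,-1],[0,0,-6,0.12,-1],[0,0,-6,0.12,-1],[0,0,-6,0.12,-1],[0,0,-6,0.12,-1]]]' 30
python3 -m crank '[[[-14,11,0,0.08,-1],[-28,22,0,0.087,-1],[-28,22,0,0,-1],[-28,22,0,0,-1],[-28,22,0,0,-1],[-28,22,0,0,-1],[-28,22,0,0,-1],[-28,22,0,0,-1],[-28,22,0,0,-1],[-28,22,0,0,-1]]]'
```

```text
time: 1.13
position: [0.2258, 0.6095, 0.251]
tool_rot: [2.21, 2.233, -0.0]
ft_force: [1.1, 0.1, -0.1]
grip_width: 1.004
grip_force: 0.0
time: 1.97
position: [0.3981, 0.3168, 0.251]
tool_rot: [-2.382, -2.047, -0.001]
ft_force: [0.3, 0.6, -0.3]
grip_width: 0.997
grip_force: 0.0
```

```bash
python3 -m crank '[[[-36,16,0,0,-1],[-36,16,0,0,-1],[-36,16,0,0,-1],[-36,16,0,0,-1],[-36,16,0,0,-1],[-36,16,0,0,-1],[-36,16,0,0,-1],[-36,16,0,0,-1],[-36,16,0,0,-1],[-36,16,0,0,-1]]]'
python3 -m crank '[[[-36,18,10,0,-1],[-36,18,15,0,-1],[-36,18,15,0,-1],[-36,18,15,0,-1],[-34,18,15,0,-1],[-30,16,15,0,-1],[-18,10,15,0,-1],[0,0,0,0,-1]]]'
python3 - <<'E'
from h import *
for n in("top","scene"):
    im=save(n,f"pics/{n}1.png")
s=ctrl.get_state(); print(s["position"])
a=cv2.imread("pics/top1.png")[170:290,270:400]; b=cv2.imread("pics/scene1.png")[140:260,60:190]
cv2.imwrite("pics/c1.png",np.hstack([cv2.resize(i,(390,360),interpolation=cv2.INTER_CUBIC) for i in(a,b)]))
E
```

```text
time: 2.8
position: [0.5017, -0.0635, 0.2512]
tool_rot: [-2.382, -2.048, -0.003]
ft_force: [1.1, -0.2, -0.2]
grip_width: 0.995
grip_force: 0.0
time: 3.47
position: [0.5786, -0.3038, 0.1482]
tool_rot: [-2.387, -2.039, 0.01]
ft_force: [-0.8, 1.2, -0.3]
grip_width: 0.999
grip_force: 0.0
[ 0.5803255  -0.29957155  0.15108704]
```

View pics/c1.png

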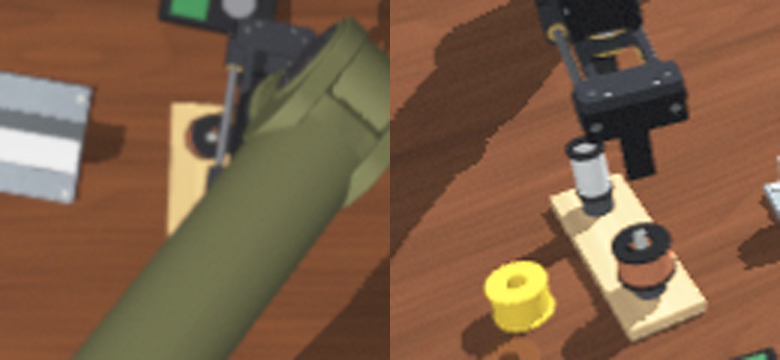

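The scene crop shows the near fingertip at about (640,175), with the coil top at (642,243) below it. I'll check that against the projected fingertip.

```bash
python3 - <<'E'
from h import *
F=np.load("fit.npz"); s=ctrl.get_state(); M=R.from_rotvec(s["tool_rot"]).as_matrix(); P=s["position"]; print(P,s["qd"].round(4))
for n,T in zip(("top","scene"),F["T"]):
    im=get_image(n); im["T"]=T
    for k,Q in dict(fA=P+M[:,1]*.0435,fB=P-M[:,1]*.0435,back=P+M[:,1]*.0585,coil=np.array([.5756,-.305,.07])).items():
        u,v=proj(im,Q)
        print(n,k,*( ((u-270)*3,(v-170)*3) if n=="top" else (390+(u-60)*3,(v-140)*3)))
E
```

```text
[ 0.5803255  -0.29957155  0.15108704] [-0.042  -0.0449 -0.0062 -0.0064 -0.0018  0.0044 -0.0009]
top fA 229.62115758478922 85.89619335144457
top fB 217.21512705038822 167.51995874587985
top back 231.73319582371704 71.9223174653498
top coil 211.35830753886484 134.9505253208525
scene fA 649.1559052824705 202.60867567145257
scene fB 622.9397064120062 141.6100079518069
scene back 653.9714775272301 213.83161195499625
scene coil 642.3027854072056 243.13512794923295
```

```bash
python3 - <<'E'
from h import *
F=np.load("fit.npz"); s=ctrl.get_state(); M=R.from_rotvec(s["tool_rot"]).as_matrix(); P=s["position"]; print(P,s["tool_rot"],s["time"])
out=[]
for n,T,(x0,y0) in zip(("top","scene"),F["T"],((310,165),(110,130))):
    im=get_image(n); im["T"]=T
    a=cv2.resize(im["pixels"][y0:y0+100,x0:x0+65,::-1].copy(),(390,600),interpolation=cv2.INTER_CUBIC)
    for w in(-.0095,.0095):
      for g in(-.0585,-.0435,.0435,.0585):
        u,v=proj(im,P+M[:,1]*g+M[:,0]*w); cv2.circle(a,(int((u-x0+.5)*6),int((v-y0+.5)*6)),3,(0,0,255),-1)
    for z in(.07,.034):
        u,v=proj(im,[.5756,-.305,z]); cv2.circle(a,(int((u-x0+.5)*6),int((v-y0+.5)*6)),3,(0,255,0),-1)
    out.append(a)
cv2.imwrite("pics/c2.png",np.hstack(out)); print(ctrl.get_state()["position"])
E
```

```text
[ 0.58171269 -0.2977676   0.15271497] [2.38123123e+00 2.04921281e+00 2.03487723e-03] 3.6667
[ 0.58201888 -0.29740892  0.15320984]
```

View pics/c2.png

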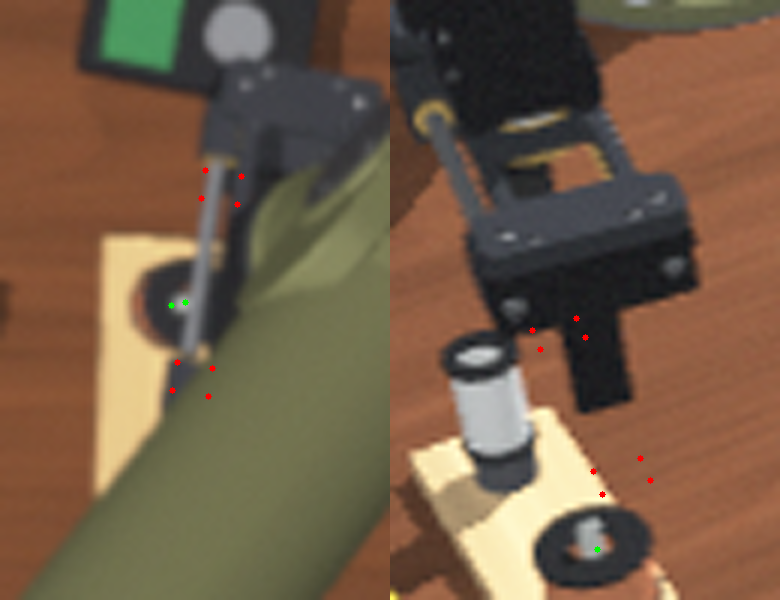

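The overlay shows the near fingertip at crop (605,405), against a predicted (645,480), so the fingers look higher or shorter than expected. I'll check this with the start view and the body box.

```bash
python3 - <<'E'
from h import *
np.set_printoptions(precision=1,suppress=True)
F=np.load("fit.npz"); s=ctrl.get_state(); print(s["position"],s["time"])
top=get_image("top"); sc=get_image("scene"); top["T"],sc["T"]=F["T"]
M0=R.from_rotvec([-.5543,-3.0921,.0026]).as_matrix(); P0=np.array([.2257,.609,.1898])
for b in(0,.03): print("start tips",b,[np.array(proj(sc,P0+M0[:,1]*g-M0[:,2]*b)) for g in(-.05,.05)])
M=R.from_rotvec(s["tool_rot"]).as_matrix(); P=s["position"]
for dz in(.07,.1):
  for g in(-.095,.095):
    for w in(-.0375,.0375):
      Q=P+M[:,1]*g+M[:,0]*w-M[:,2]*dz; u=np.array(proj(top,Q)); v=np.array(proj(sc,Q)); print(dz,g,w,"top",(u-[310,165]+.5)*6,"sc",(v-[110,130]+.5)*6+[390,0])
E
python3 - <<'E'
import cv2
a=cv2.imread("pics/scene0.png")[0:80,280:390]; cv2.imwrite("pics/s0c.png",cv2.resize(a,(660,480),interpolation=cv2.INTER_CUBIC))
E
```

```text
[ 0.6 -0.3  0.2] 3.7667
start tips 0 [array([314.9,  57. ]), array([339.6,  54.6])]
start tips 0.03 [array([315.6,  49.3]), array([340.5,  46.9])]
0.07 -0.095 -0.0375 top [285.6 476.8] sc [415.6 165.3]
0.07 -0.095 0.0375 top [136.7 451.8] sc [595.  122.6]
0.07 0.095 -0.0375 top [340.1 100.7] sc [523.9 430.7]
0.07 0.095 0.0375 top [193.3  75.5] sc [724.  375.3]
0.1 -0.095 -0.0375 top [301.8 478. ] sc [400.8 104.4]
0.1 -0.095 0.0375 top [149.5 452.4] sc [583.7  62.5]
0.1 0.095 -0.0375 top [357.4  93.1] sc [509.4 366.6]
0.1 0.095 0.0375 top [207.2  67.3] sc [713.7 311.9]
```

View pics/s0c.png

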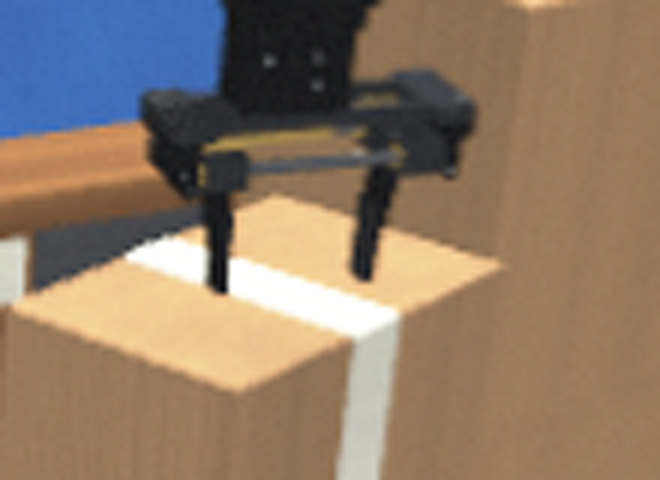

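The start view has tips at (316,49) and (340,46.5), also about 30 mm higher than reported, while x and y agree. I'll go down in stages and check by eye.

```bash
python3 -m crank '[[[-4,-2,0,0,-1],[-4,-3,10,0,-1],[0,0,20,0,-1],[0,0,20,0,-1],[0,0,15,0,-1],[0,0,5,0,-1],[0,0,0,0,-1],[0,0,0,0,-1],[0,0,0,0,-1]]]'
cat > ov.py <<'E'
from h import *
import sys
np.set_printoptions(precision=4,suppress=True)
def overlay(fn,boxes,sc,pts=[],tips=True):
    F=np.load("fit.npz"); out=[]
    for (n,x0,y0,w,h),T in zip(boxes,F["T"]):
        im=get_image(n); im["T"]=T; s=ctrl.get_state(); M=R.from_rotvec(s["tool_rot"]).as_matrix(); P=s["position"]
        a=cv2.resize(im["pixels"][y0:y0+h,x0:x0+w,::-1].copy(),(w*sc,h*sc),interpolation=cv2.INTER_CUBIC)
        d=lambda Q,c:cv2.circle(a,tuple(int(i) for i in((np.array(proj(im,Q))-[x0,y0]+.5)*sc)),2,c,-1)
        if tips:
            g=.0435*s["grip_width"]
            for k in(-g,g): d(P+M[:,1]*k,(0,0,255)); d(P+M[:,1]*k-M[:,2]*.03,(255,0,255))
        for Q in pts: d(Q,(0,255,0))
        out.append(a)
    print(s["time"],s["position"],s["tool_rot"],s["grip_width"],s["ft_force"])
    cv2.imwrite("pics/"+fn,np.hstack(out))
E
python3 - <<'E'
from ov import *
overlay("d1.png",[("top",310,185,65,80),("scene",105,140,65,100)][:1]+[("scene",105,150,65,80)],6,[[.5756,-.305,.07],[.5756,-.305,.034]])
E
```

```text
time: 4.62
position: [0.5756, -0.3068, 0.0832]
tool_rot: [2.381, 2.046, 0.001]
ft_force: [0.6, 0.2, 0.5]
grip_width: 1.001
grip_force: 0.0
4.7167 [ 0.5757 -0.3066  0.0833] [2.3814 2.0464 0.0014] 1.0023864266794866 [-0.4861  0.6634  0.8798]
```

View pics/d1.png

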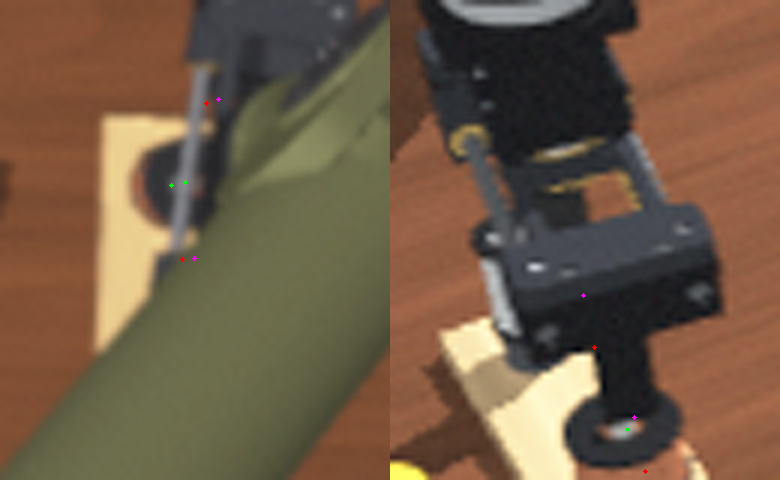

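The near fingertip is at (630,418), matching the "30 mm higher" dot (634,417). To test it without touching anything hard, I'll half-close at reported z = 0.050. If the fingers are really at that height they'll stop on the coil at about 50 mm; otherwise they'll reach 43.5 mm.

```bash
python3 -m crank '[[[1,0,15,0,-1],[0,0,15,0,-1],[0,0,3,0,-1],[0,0,0,0,-1],[0,0,0,0,0],[0,0,0,0,0],[0,0,0,0,0],[0,0,0,0,0],[0,0,0,0,0],[0,0,0,0,0]]]' 5
```

```text
time: 5.55
position: [0.5753, -0.3052, 0.0494]
tool_rot: [2.382, 2.047, 0.001]
ft_force: [-0.8, -0.1, -1.1]
grip_width: 0.631
grip_force: 0.0
```

```bash
python3 -m crank '[[[0,0,0,0,0],[0,0,0,0,0],[0,0,0,0,0],[0,0,0,0,0],[0,0,0,0,0]]]'
```

```text
time: 5.97
position: [0.5751, -0.3051, 0.0491]
tool_rot: [-2.383, -2.048, -0.0]
ft_force: [-0.7, -0.1, -0.1]
grip_width: 0.505
grip_force: 0.0
```

The fingers reached 43.9 mm without contact, so the real height is about 30 mm above the reported one. I'll open, go down to reported z ≈ 0.008 and grasp.

```bash
python3 -m crank '[[[0,0,0,0,-1],[0,0,0,0,-1],[0,0,0,0,-1],[0,0,0,0,-1],[0,0,0,0,-1],[0,0,5,0,-1],[0,0,8,0,-1],[0,0,6,0,-1],[0,0,2,0,-1],[0,0,0,0,-1]]]' 25
python3 -m crank '[[[0,0,5,0,-1],[0,0,5,0,-1],[0,0,5,0,-1],[0,0,4,0,-1],[0,0,1,0,-1],[0,0,0,0,-1]]]'
python3 -m crank '[[[0,0,0,0,1],[0,0,0,0,1],[0,0,0,0,1],[0,0,0,0,1],[0,0,0,0,1],[0,0,0,0,1],[0,0,0,0,1],[0,0,0,0,1],[0,0,0,0,1],[0,0,0,0,1]]]' 25
```

```text
time: 6.8
position: [0.5744, -0.3046, 0.0268]
tool_rot: [-2.381, -2.046, 0.001]
ft_force: [-0.3, -0.0, -0.5]
grip_width: 0.999
grip_force: 0.0
time: 7.3
position: [0.5748, -0.305, 0.0076]
tool_rot: [-2.382, -2.047, 0.0]
ft_force: [0.6, -1.2, -0.4]
grip_width: 1.003
grip_force: 0.0
time: 8.13
position: [0.5754, -0.3052, 0.0083]
tool_rot: [2.382, 2.047, 0.001]
ft_force: [-0.4, -0.1, 1.5]
grip_width: 0.562
grip_force: 25.8
```

```bash
python3 -m crank '[[[0,0,-5,0,1],[0,0,-10,0,1],[0,0,-15,0,1],[0,0,-15,0,1],[0,0,-15,0,1],[0,0,-15,0,1],[0,0,-15,0,1],[0,0,-7,0,1],[0,0,0,0,1]]]'
python3 -m crank '[[[12,-1,0,0,1],[25,-3,0,0,1],[34,-4,0,0,1],[34,-4,0,0,1],[34,-4,0,0,1],[34,-4,0,0,1],[34,-4,0,0,1],[34,-4,0,0,1],[34,-4,0,0,1],[34,-4,0,0,1]]]'
python3 -m crank '[[[34,-3,0,0,1],[34,-3,0,0,1],[27,-3,0,0,1],[14,-1,0,0,1],[6,0,0,0,1],[0,0,0,0,1],[0,0,0,0,1],[0,0,0,0,1],[0,0,0,0,1],[0,0,0,0,1]]]'
```

```text
time: 8.88
position: [0.5765, -0.306, 0.1079]
tool_rot: [2.38, 2.045, 0.003]
ft_force: [-0.5, -0.4, -1.5]
grip_width: 0.563
grip_force: 25.7
time: 9.72
position: [0.5845, 0.0087, 0.1039]
tool_rot: [-2.38, -2.047, 0.002]
ft_force: [0.0, 0.1, -1.4]
grip_width: 0.563
grip_force: 25.7
time: 10.55
position: [0.5936, 0.119, 0.1053]
tool_rot: [2.385, 2.044, 0.0]
ft_force: [0.0, 0.4, -0.6]
grip_width: 0.56
grip_force: 25.7
```

```bash
python3 -m crank '[[[1.5,-1,5,0,1],[0,0,3,0,1],[0,0,0,0,1],[0,0,0,0,1],[0,0,0,0,1],[0,0,0,0,1]]]'
python3 - <<'E'
from ov import *
c,n=np.cos(np.linspace(0,6.28,25)),np.sin(np.linspace(0,6.28,25))
s=ctrl.get_state(); z=s["position"][2]+.026; x,y=.5928,.1207
pts=[[x,y,.066],[x,y,.090],[x,y,.112]]+[[x+.026*a,y+.026*b,h] for a,b in zip(c,n) for h in(z,z+.036)]+[[x+.020*a,y+.02*b,.066] for a,b in zip(c,n)]
overlay("e1.png",[("top",180,180,65,60),("scene",245,110,65,100)][:1]+[("scene",250,130,65,60)],6,pts,False)
E
```

```text
time: 11.05
position: [0.5928, 0.1226, 0.0972]
tool_rot: [2.383, 2.048, 0.0]
ft_force: [-0.5, -0.0, -0.9]
grip_width: 0.556
grip_force: 25.7
11.15 [0.5928 0.1226 0.0973] [2.3825 2.0476 0.0005] 0.5605678353125589 [-0.5048  0.0413 -0.1269]
```

View pics/e1.png

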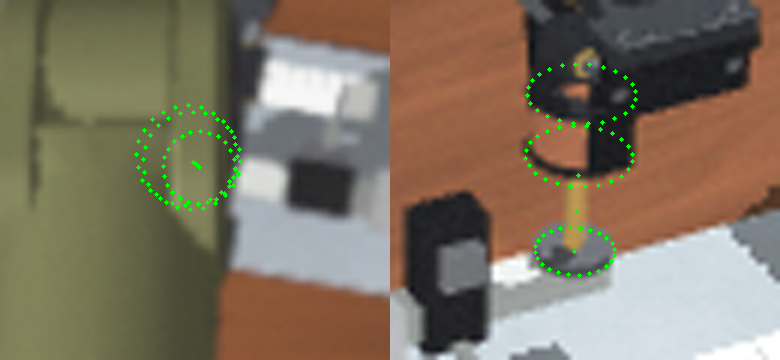

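The scene crop shows the coil held over the pin. Its lower flange is at (580,155), spanning 524–634, and the pin is at (577,205) with the seat at (572,250). Sideways they agree to about 1 mm; depth is unsure by a few mm. I'll shift slightly and lower by feel.

```bash
python3 -m crank '[[[-1,1.5,3,0,1],[0,0,4,0,1],[0,0,4,0,1],[0,0,3,0,1],[0,0,2,0,1],[0,0,1,0,1],[0,0,0,0,1],[0,0,0,0,1]]]'
```

```text
time: 11.82
position: [0.5941, 0.1214, 0.0801]
tool_rot: [2.383, 2.048, 0.0]
ft_force: [-0.3, 0.2, -0.0]
grip_width: 0.563
grip_force: 25.7
```

```bash
python3 -m crank '[[[0,0,4,0,1],[0,0,4,0,1],[0,0,4,0,1],[0,0,3,0,1],[0,0,1,0,1],[0,0,0,0,1]]]'
python3 -m crank '[[[0,0,4,0,1],[0,0,4,0,1],[0,0,4,0,1],[0,0,2,0,1],[0,0,1,0,1],[0,0,0,0,1],[0,0,0,0,1]]]'
```

```text
time: 12.32
position: [0.5937, 0.1213, 0.0636]
tool_rot: [-2.383, -2.047, 0.001]
ft_force: [-0.5, -0.3, -1.3]
grip_width: 0.559
grip_force: 25.7
time: 12.9
position: [0.594, 0.1213, 0.0491]
tool_rot: [2.383, 2.048, 0.0]
ft_force: [-0.2, 1.3, -1.7]
grip_width: 0.557
grip_force: 25.7
```

Bottom is at about 0.075, with 9 mm to go.

```bash
python3 -m crank '[[[0,0,2,0,1],[0,0,2,0,1],[0,0,2,0,1],[0,0,1,0,1],[0,0,0,0,1],[0,0,0,0,1]]]'
python3 -m crank '[[[0,0,1,0,1],[0,0,1,0,1],[0,0,0,0,1],[0,0,0,0,1]]]'
```

```text
time: 13.4
position: [0.594, 0.1214, 0.042]
tool_rot: [-2.383, -2.047, 0.0]
ft_force: [0.3, 0.7, -1.2]
grip_width: 0.56
grip_force: 25.7
time: 13.73
position: [0.5942, 0.1214, 0.0403]
tool_rot: [2.383, 2.047, 0.001]
ft_force: [0.0, -0.4, 0.9]
grip_width: 0.564
grip_force: 25.7
```

```bash
python3 -m crank '[[[0,0,1,0,1],[0,0,0,0,1],[0,0,0,0,1]]]'
python3 -m crank '[[[0,0,1,0,1],[0,0,0,0,1],[0,0,0,0,1]]]'
```

```text
time: 13.98
position: [0.5942, 0.1215, 0.0402]
tool_rot: [-2.382, -2.047, -0.001]
ft_force: [-2.3, 0.3, 6.2]
grip_width: 0.563
grip_force: 25.8
time: 14.23
position: [0.5942, 0.1215, 0.0401]
tool_rot: [-2.382, -2.047, -0.001]
ft_force: [-4.4, -0.5, 11.5]
grip_width: 0.556
grip_force: 25.9
```

Seated exactly at the expected height, with an upward force of 11 N. I'll release and rise.

```bash
python3 -m crank '[[[0,0,-2,0,1],[0,0,0,0,0.1],[0,0,0,0,-0.3],[0,0,0,0,-0.7],[0,0,0,0,-1],[0,0,0,0,-1],[0,0,0,0,-1],[0,0,0,0,-1],[0,0,0,0,-1]]]'
python3 -m crank '[[[0,0,-5,0,-1],[0,0,-10,0,-1],[0,0,-15,0,-1],[0,0,-15,0,-1],[0,0,-15,0,-1],[0,0,-15,0,-1],[0,0,-10,0,-1],[0,0,-5,0,-1],[0,0,0,0,-1],[0,0,0,0,-1]]]'
```

```text
time: 14.98
position: [0.594, 0.1214, 0.04]
tool_rot: [-2.383, -2.048, 0.0]
ft_force: [0.6, 0.2, 0.3]
grip_width: 0.97
grip_force: 0.0
time: 15.82
position: [0.5938, 0.1214, 0.13]
tool_rot: [-2.382, -2.048, -0.0]
ft_force: [0.4, 0.2, -0.0]
grip_width: 1.004
grip_force: 0.0
```

```bash
python3 -m crank '[[[-10,0,0,0,-0.38],[-20,0,0,0,-0.38],[-20,0,0,0,-0.38],[-14,0.5,0,0,-0.38],[-7,0,0,0,-0.38],[0,0,0,0,-0.38],[0,0,0,0,-0.38],[0,0,0,0,-0.38]]]'
python3 -m crank '[[[0,0,4,0,-0.38],[0,0,4,0,-0.38],[0,0,4,0,-0.38],[0,0,4,0,-0.38],[0,0,4,0,-0.38],[0,0,4,0,-0.38],[0,0,4,0,-0.38],[0,0,2,0,-0.38],[0,0,0,0,-0.38],[0,0,0,0,-0.38]]]'
```

```text
time: 16.48
position: [0.5839, 0.0526, 0.1299]
tool_rot: [-2.381, -2.049, -0.0]
ft_force: [0.3, -0.2, -0.5]
grip_width: 0.693
grip_force: 0.0
time: 17.32
position: [0.5838, 0.0511, 0.1]
tool_rot: [-2.383, -2.047, 0.0]
ft_force: [0.7, -0.4, -0.2]
grip_width: 0.694
grip_force: 0.0
```

```bash
python3 -m crank '[[[0,0,4,0,-0.38],[0,0,4,0,-0.38],[0,0,4,0,-0.38],[0,0,4,0,-0.38],[0,0,4,0,-0.38],[0,0,4,0,-0.38],[0,0,4,0,-0.38],[0,0,2,0,-0.38],[0,0,0,0,-0.38]]]'
python3 -m crank '[[[0,0,6,0,-0.38],[0,0,8,0,-0.38],[0,0,8,0,-0.38],[0,0,6,0,-0.38],[0,0,4,0,-0.38],[0,0,2,0,-0.38],[0,0,0,0,-0.38],[0,0,0,0,-0.38]]]'
```

```text
time: 18.07
position: [0.5834, 0.051, 0.0695]
tool_rot: [-2.382, -2.047, 0.001]
ft_force: [0.0, 0.2, 0.7]
grip_width: 0.694
grip_force: 0.0
time: 18.73
position: [0.5839, 0.0511, 0.0361]
tool_rot: [2.383, 2.047, 0.0]
ft_force: [-0.1, 0.5, 0.3]
grip_width: 0.692
grip_force: 0.0
```

```bash
python3 -m crank '[[[0,0,0,0,0],[0,0,0,0,0.2],[0,0,0,0,0.4],[0,0,0,0,0.5],[0,0,0,0,0.6],[0,0,0,0,1],[0,0,0,0,1],[0,0,0,0,1],[0,0,0,0,1],[0,0,0,0,1]]]' 25
```

```text
time: 19.57
position: [0.5827, 0.0514, 0.0364]
tool_rot: [-2.381, -2.047, 0.002]
ft_force: [-5.3, 0.8, 5.2]
grip_width: 0.322
grip_force: 25.0
```

```bash
python3 -m crank '[[[0,-1,0,0,1],[0,0,0,0,1],[0,0,0,0,1],[3,0,0,0,1],[4,0,0,0,1],[3,0,0,0,1],[0,0,0,0,1],[0,0,0,0,1]]]' 30
python3 -m crank '[[[4,0,0,0,1],[8,0,0,0,1],[8,0,0,0,1],[8,0,0,0,1],[8,0,0,0,1],[8,0,0,0,1],[8,0,0,0,1],[5,0,0,0,1],[0,0,0,0,1],[0,0,0,0,1]]]'
```

```text
time: 20.23
position: [0.5841, 0.0609, 0.0364]
tool_rot: [-2.382, -2.048, 0.001]
ft_force: [-4.9, -1.6, 6.3]
grip_width: 0.319
grip_force: 30.0
time: 21.07
position: [0.5929, 0.1172, 0.0364]
tool_rot: [2.382, 2.048, -0.001]
ft_force: [-4.1, -1.5, 6.0]
grip_width: 0.314
grip_force: 30.0
```

```bash
python3 -m crank '[[[4,0,0,0,1],[8,0,0,0,1],[8,0,0,0,1],[8,0,0,0,1],[6,0,0,0,1],[3,0,0,0,1],[1,0,0,0,1],[0,0,0,0,1],[0,0,0,0,1],[0,0,0,0,1]]]' 30
python3 - <<'E'
from ov import *
p=np.load("fit.npz")["p"]; c,n=np.cos(p[2]),np.sin(p[2]); W=lambda X,Y,Z:[p[0]+c*X-n*Y,p[1]+n*X+c*Y,Z]
F=np.load("fit.npz"); im=get_image("scene"); im["T"]=F["T"][1]
print("marker x0=290,y0=165:",[np.round(proj(im,W(p[9],-.05-.01*k,.01)),1) for k in range(4)])
print("ptr px/mm",(np.subtract(proj(im,W(p[9]+.01,-.06,.017)),proj(im,W(p[9],-.06,.017))))/10)
cv2.imwrite("pics/f1.png",cv2.resize(im["pixels"][125:215,245:345,::-1].copy(),(800,720)[:1]+(720,),interpolation=cv2.INTER_CUBIC)[:600] if False else cv2.resize(im["pixels"][140:215,255:355,::-1].copy(),(800,600),interpolation=cv2.INTER_CUBIC))
print(ctrl.get_state()["position"])
E
```

```text
time: 21.9
position: [0.5986, 0.1539, 0.0364]
tool_rot: [2.382, 2.047, -0.002]
ft_force: [-4.6, -2.3, 5.6]
grip_width: 0.315
grip_force: 30.0
marker x0=290,y0=165: [array([299.7, 191.6]), array([301.4, 193.5]), array([303. , 195.4]), array([304.7, 197.3])]
ptr px/mm [ 0.2889 -0.0891]
[0.5986 0.1539 0.0364]
```

View pics/f1.png

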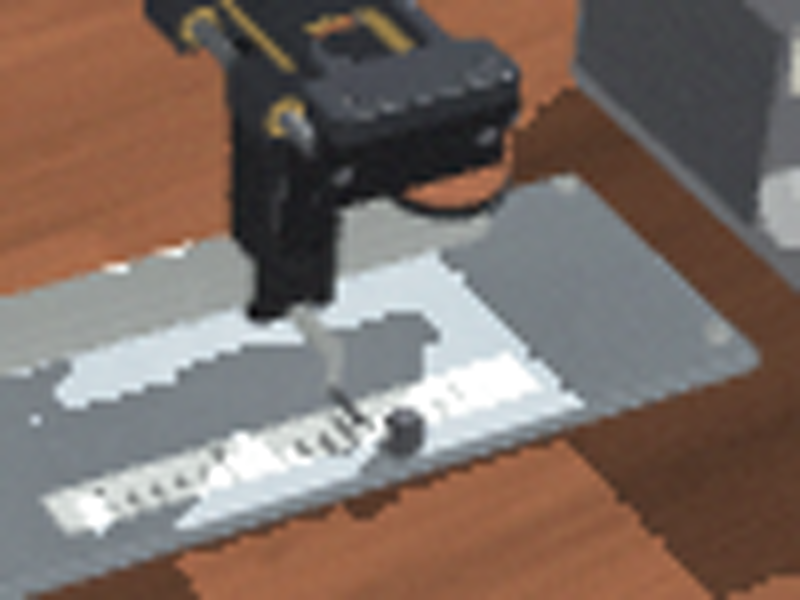

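The crop shows the coil on the pin behind the gripper, the pointer's dark tip at about (355,415) and the marker clip centred at about (405,432). I'll work out how far is left.

```bash
python3 - <<'E'
from h import *
np.set_printoptions(precision=4,suppress=True,linewidth=220)
F=np.load("fit.npz"); p=F["p"]; J=R.from_euler('z',p[2]).as_matrix(); loc=lambda P:J.T@(np.array(P)-[p[0],p[1],0])
im=get_image("scene"); im["T"]=F["T"][1]; tp=get_image("top"); tp["T"]=F["T"][0]
q=lambda u,v:(254.5+(u+.5)/8,139.5+(v+.5)/8)
print("ptr z.017",loc(at(im,*q(357,420),.017)),loc(at(im,*q(352,412),.017)))
for z in(.015,.019,.024): print("marker",z,loc(at(im,*q(405,432),z)),"top0",loc(at(tp,149.5+215.5/3.8,164.5+70.5/3.8,z)))
print("scene0 ptr home",loc(at(im,99.5+503/3,139.5+188/3,.017)))
g=cv2.cvtColor(im["pixels"],cv2.COLOR_RGB2GRAY); print("scene cols 294..314 rows 184..201"); print(g[184:201,294:314])
t=cv2.imread("pics/top0.png",0); print("top0 cols 199..216 rows 179..190"); print(t[179:190,199:216]); print("top0 ptr cols 230..246 rows 190..206");print(t[190:206,230:246])
E
```

```text
ptr z.017 [ 0.1353 -0.0585  0.017 ] [ 0.136  -0.0536  0.017 ]
marker 0.015 [ 0.1494 -0.0703  0.015 ] top0 [ 0.1414 -0.0821  0.015 ]
marker 0.019 [ 0.1466 -0.0745  0.019 ] top0 [ 0.141  -0.0817  0.019 ]
marker 0.024 [ 0.1432 -0.0797  0.024 ] top0 [ 0.1405 -0.0812  0.024 ]
scene0 ptr home [ 0.0276 -0.0595  0.017 ]
scene cols 294..314 rows 184..201
[[131 140 151 150 130 130 130 130 129 128 128 129 128 137 218 216 215 215 217 218]
 [132 135 152 144 129 129 130 128 128 128 128 128 129 136 218 217 217 218 217 222]
 [131 135 158 143 129 128 127 127 129 130 130 129 129 140 218 214 222 252 252 255]
 [134 136 157 142 128 129 128 129 130 128 129 128 128 167 252 254 252 253 255 255]
 [132 135 113 126 128 130 130 128 129 133 173 174 227 255 255 255 255 223 253 255]
 [128 130 100  80 118 129 135 174 176 215 215 228 255 255 255 253 255 255 229 255]
 [128 130 127  99  86 165 215 216 216 216 218 232 245 255 255 212 232 255 255 253]
 [153 172 175 208 107 124 215 217 219 225 124 127 136 216 255 255 227 255 252 242]
 [216 212 167 138 208  77 110 200 255  79  92 130 112 104 228 251 220 223 221 221]
 [216
[... 1884 characters left out ...]
 239 245 245 237 187 176 174]
 [245 245 245 245 245 238 187 176 226 244 245 244 234 186 176 174]
 [238 242 243 244 245 236 178 184 226 242 238 233 213 169 174 176]
 [178 212 221 229 236 224 172 184 212 225 201 184 153 137 161 174]
 [120 128 133 150 186 196 165 158 161 171 167 154 130 121 147 174]
 [112 112 113 119 154 187 175 131 120 125 130 127 121 130 158 177]
 [112 112 112 120 154 192 184 133 118 127 131 117 117 143 171 175]
 [113 112 113 127 173 209 185 145 140 152 150 117 116 141 163 157]
 [112 113 114 138 185 204 177 151 148 150 139 116 115 130 139 122]
 [117 126 131 150 181 183 152 121 118 117 116 114 113 115 116 113]
 [112 130 137 138 141 138 126 112 113 113 112 113 113 114 112 113]]
```

```bash
python3 - <<'E'
from h import *
np.set_printoptions(precision=4,suppress=True,linewidth=220)
F=np.load("fit.npz"); p=F["p"]; J=R.from_euler('z',p[2]).as_matrix(); loc=lambda P:J.T@(np.array(P)-[p[0],p[1],0]); W=lambda *X:J@np.array(X)+[p[0],p[1],0]
im=get_image("scene"); im["T"]=F["T"][1]; tp=get_image("top"); tp["T"]=F["T"][0]
print("top0 ptr",loc(at(tp,237.1,193.5,.017)),loc(at(tp,236.2,198,.017)))
print("top0 marker tip",loc(at(tp,206,186,.017)),"left edge mid",loc(at(tp,203.2,183.5,.02)))
print("scene marker front-bottom centre",loc(at(im,305.9,197,.01)),"ptr tip",loc(at(im,299.6,192.3,.017)), "dark tip start",loc(at(im,296,188.3,.017)))
for x in(.139,.142,.145,.148):
  print(x,[np.round(proj(im,W(x+a,y,z)),1) for a,y,z in((.006,-.083,.02),(-.006,-.075,.02),(0,-.083,.01),(0,-.083,.028))])
# scene0 pointer and marker pixels, colour now for current
g=cv2.imread("pics/scene0.png",0)
print("scene0 marker c296-312 r186-200");print(g[186:200,296:313]); print("scene0 ptr c258-275 r190-208");print(g[190:208,258:275])
t=cv2.cvtColor(tp["pixels"],cv2.COLOR_RGB2GRAY); print("top now c199-216 r179-190"); print(t[179:190,199:217])
E
```

```text
top0 ptr [ 0.0298 -0.0642  0.017 ] [ 0.0303 -0.0484  0.017 ]
top0 marker tip [ 0.1401 -0.0717  0.017 ] left edge mid [ 0.1508 -0.0783  0.02  ]
scene marker front-bottom centre [ 0.1465 -0.0801  0.01  ] ptr tip [ 0.1359 -0.0601  0.017 ] dark tip start [ 0.1356 -0.0386  0.017 ]
0.139 [array([306.2, 195.1]), array([301.3, 194.6]), array([304.2, 198.2]), array([304.6, 193.5])]
0.142 [array([307.1, 194.8]), array([302.2, 194.4]), array([305.1, 198. ]), array([305.5, 193.3])]
0.145 [array([308. , 194.5]), array([303.1, 194.1]), array([306. , 197.7]), array([306.4, 193. ])]
0.148 [array([308.8, 194.3]), array([304. , 193.8]), array([306.8, 197.4]), array([307.3, 192.7])]
scene0 marker c296-312 r186-200
[[216 217 216 215 215 216 215 216 216 216 215 215 213 209 216 250 251]
 [218 217 216 216 217 216 215 217 216 215 216 239 250 254 249 251 255]
 [216 217 217 216 216 215 216 221 250 251 255 255 255 255 255 219 251]
 [217 217 216 218 223 250 251 255 255 255 255 255 255 251 255 255 224]
 [216 222 251 254 255 255 255 255 255 231 241 255 255 209 226 255 255]
 [250 255 255 255 255 255 255 224 127 12
[... 2059 characters left out ...]
 70  72  73  70  63  57]
 [ 94  95  97  96  93  83  69  65  66  70  72  71  72  70  73  70  64  68]
 [ 98  99  98 100  95  83  68  62  60  69  73  71  71  70  71  67  65  77]
 [101 104 102 102  98  82  67  61  56  73  77  72  70  74  78  72  74  83]
 [105 107 106 106 101  85  68  60  63  80  82  72  78  99 103 106 129 130]
 [108 108 109 108 103  87  70  59  62  81  84  76  97 124 123 135 172 173]
 [111 110 111 110 103  84  69  57  60  79  82  81 104 127 122 138 174 176]
 [110 111 111 110 102  84  68  57  56  67  71  74 104 122 119 146 180 180]
 [113 111 110 111 101  83  69  54  48  54  61  77 110 124 128 176 210 203]
 [113 111 111 110 101  81  71  54  45  48  54  76 106 114 124 186 228 228]]
```

```bash
python3 -m crank '[[[3,0,0,0,1],[3,0,0,0,1],[3,0,0,0,1],[1.5,0,0,0,1],[0,0,0,0,1],[0,0,0,0,1],[0,0,0,0,1]]]' 30
python3 - <<'E'
from h import *
np.set_printoptions(linewidth=200)
im=get_image("scene"); g=cv2.cvtColor(im["pixels"],cv2.COLOR_RGB2GRAY); print(g[182:199,294:314]); print(ctrl.get_state()["position"])
E
```

```text
time: 22.73
position: [0.6002, 0.1643, 0.0364]
tool_rot: [2.382, 2.046, -0.002]
ft_force: [-3.6, -2.7, 5.1]
grip_width: 0.315
grip_force: 30.0
[[132 133 131 139 152 152 151 131 132 128 129 129 125 128 125 125 124 137 218 215]
 [129 130 128 130 144 151 151 130 130 129 129 128 129 127 126 126 135 214 216 216]
 [130 129 129 129 136 154 154 132 131 129 130 128 126 127 128 135 216 216 215 217]
 [131 132 129 131 134 154 143 127 127 127 129 127 127 129 126 128 139 217 218 222]
 [133 132 130 130 134 156 143 129 130 130 131 130 128 128 128 137 221 251 253 255]
 [133 133 130 131 134 115 125 131 128 129 127 128 130 153 174 202 252 253 255 255]
 [130 129 129 132 127  99  78 119 130 132 169 177 216 216 217 228 255 223 253 255]
 [128 131 131 133 129 126  86  86 178 215 216 215 216 228 255 253 255 255 229 255]
 [129 130 128 137 175 196 209 110 124 217 211 174 243 255 255 212 232 255 255 253]
 [154 172 175 214 214 217 215 174  79 115 124 125 135 216 255 255 226 255 251 241]
 [216 214 168 138 215 211 172 170 172  72  94 129 113 105 229 251 221 225 220 221]
 [217 216 208 124 140 214 209 137 208 101  68  75  76  91 196 225 221 219 220 218]
 [211 138 216 209 132 177 216 214 192 141  68  76  73  91 192 220 220 219 220 225]
 [210 129 141 216 210 134 179 214 128  84  71  73  74  98 219 220 227 214 180 149]
 [255 250 171 222 220 220 220 218 127  96  73  74  85 162 211 173 142 134 133 133]
 [224 219 218 219 218 219 216 131 129 127 112 111 139 139 134 132 129 130 117  95]
 [219 219 220 217 219 214 130 129 136 141 133 132 134 131 137  99  92  66  69  74]]
[0.60023298 0.16424092 0.03638902]
```

The needle now runs straight into the marker's tip, passing (302.4,191) towards (303.3,192), so the pointer is on the mark. The grip is steady and the button is in, so I'm handing in.

```bash
python3 -c "
from bench import job
print(job.close_job())"
```

```text
the job is handed in; nothing more can be done
None
```

The coil is down on its seat over the pin and released. The gripper holds the arm at about 115 mm extension with the button squeezed in and the pointer on the marker to within about 1 mm by camera; I handed the job in at about 23 s, and no verdict came back.

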